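# Clamp the saddle block in the crank clamp

## Robot

A 6-joint arm with a two-finger parallel gripper is mounted at the origin on the work surface. World frame = base frame: x ahead of the robot, y to its left, z up, the work surface at z = 0. Lengths are in m, angles in rad, forces in N, time in s.
With the tool pointing down it reaches from about 0.3 to 0.825 m from the base axis. Payload 5.4 kg.
Tool frame: the origin (TCP) lies at the very end of the fingers, on their centre line; the grasp point (between the pads) lies 19 mm behind it; z points along the fingers, x is the direction in which the jaws open and shut, and the axes are right-handed (so a half turn about z gives the same grasp; the last joint's range is limited). The gripper opens to 92 mm and grips with 3 to 60 N. Pads are 20 mm wide; open, the fingers measure 128 mm over their backs; the gripper's body (75 mm by 189 mm) begins 69 mm behind the grasp point.
Start: joints at [-1.392, 0.158, 1.597, -0, 1.386, -0.21], TCP at [0.218, -0.532, 0.215] pointing down, gripper open.
Joint ranges: [-2.91, 2.91], [-0.94, 2.29], [0.18, 2.7], [-1.29, 4.43], [0.17, 2.64], [-3, 3]. Speed limits (rad/s): [2.57, 2.57, 3.14, 3.14, 3.14, 3.14].

## Interface

Orientations are given as a rotation vector (axis times angle).
In Python, from workcell import bot gives the robot as it stands. Calls block until the motion is done:
- bot.goto(position, orientation): joint-space move of the TCP to a pose.
- bot.line_to(position, rot=None, max_speed=0.15): straight line of the TCP; rot=None keeps the orientation; max_speed is the mean speed in m/s.
- bot.set_joints(angles): joint-space move.
- bot.set_gripper(opening, newtons=None): opening from 0.0 (shut) to 1.0 (fully open); newtons is the grip in N (None keeps the last); returns when the fingers have stopped.
- bot.hold(seconds).
- bot.inverse_kinematics(position, orientation): joint angles nearest the present ones, or None.
- bot.read_camera(name): name is "side" or "top" or "wrist"; returns a dict with "pixels" (480x640x3 uint8, blue, green, red), "fx", "fy", "cx", "cy" (pixels), "k1" (the pictures are not rectified: a ray, as slopes to the right and down, at radius r is drawn at 1 + k1 r^2 times it, then the intrinsics apply), "R" (3x3) and "t" (3): a world point X has camera coordinates R X + t. Camera axes: x right, y down, z forward; pixel columns grow to the right and rows downward; lengths in m; the calibration is good to about 2 mm. A picture is of the moment at which its call begins. There is no depth.
A pose or a line that the arm cannot do raises bot.MotionError and nothing moves.
- bot.job_done(): hands the job in, once; it reports no verdict.
Readings, each from a call of its own:
- bot.current_clock(): time.
- bot.current_joints(): joint angles.
- bot.current_joint_vel(): joint speeds.
- bot.current_effort(): joint torques, N m.
- bot.current_ee_pos(): TCP position.
- bot.current_tool_rot(): TCP orientation.
- bot.current_contact_force(): force on the tool from outside, world axes, zero at the start.
- bot.current_ft_torque(): the same for the moment, N m.
- bot.current_opening(): opening from 0.0 (shut) to 1.0 (fully open).
Only numpy, scipy, OpenCV 4.12 (cv2) and the standard library are available. Lean on these libraries where they do the work, as an engineer would, in place of code of your own. Each camera call takes 0.05 s, during which the arm holds its last target. There are 200 camera calls.

## Task

Stand the grooved pine block on the bed of the little clamping bench, between the two open wooden jaws, with its groove running from jaw to jaw. Then let go of it, take the crank by its spinning grip and wind it round clockwise until the block is held firmly, so that the grip pushes back with about 12 N against some 6 N when running free, but stop before the wood is crushed. Let go and leave everything else on the table where it stands.

Things in the scene. Friction and masses are not known exactly. Their poses are not given: they have to be found in the camera images.
- block: Loose pine saddle block, 0.11 to 0.23 kg, 50 mm (its x) by 56 mm (its y) by 75 mm tall. Origin: centre of its underside, z up. A groove 28 mm wide and 15 mm deep runs along its x across the top, between two cheeks at its +y and -y edges. It stands on the table at the start. Best picked across its 56 mm (its y), near the top.
- bench: Clamping bench fixed to the table: pine board 370 x 150 x 12 mm, grey gear housing (60 mm high) at one end, two brown jaws (120 mm long along y, tops at most 66 mm above the table). Origin: at table level on the vertical crank axis; x runs from crank to jaws, the closing direction; z up. The rear jaw does not move; its face stands anywhere from x = 205 to 240 mm, which is not measured.
- bed (a point): Point on the top surface of the bed (12 mm above the table), at x = 163 mm, y = 0 in the bench frame, axes as the bench: a good spot for the centre of the block's underside. At the start a 50 mm block there is clear of both jaws.
- face: Face of the front jaw, 120 mm along y, 14 to 58 mm above the table; starts at bench x = 108 to 122 mm. Origin: mid-length on its gripping surface, at table level; axes as the bench. The crank moves the jaw 7 mm per rad (44 mm per turn) along +x. Behind the face is a stiff spring, 15 N per mm, 20 mm travel. The block is held firmly from 40 N and crushed above 150 N.
- crank_axis (a point): Point on the fixed vertical axis of the crank, 112 mm above the table (the height of the middle of the grip).
- grip_mid (a point): Middle of the black upright grip on the crank's end: cylinder, 27 mm diameter, 58 mm long (83 to 141 mm above the table), at 65 mm radius from the crank axis. It spins freely about its own vertical axis, so a hand holding it need not turn. The flat steel crank arm under it has its top at 80 mm. Nothing stands above it.
- crank (a joint): Crank angle in rad, -1 to 1 at the start, growing as it turns clockwise seen from above, which closes the front jaw; 5 to 14 rad are needed. Friction 0.35 N m. While turning, the push back along the circle at the grip is about 6 N free, 10 N at 40 N of clamping, 13 N at 70 N, 22 N at 150 N; when the hand pauses it is up to 6 N less. Let go, it may ease back a little, then stays.
- offcut: Bystander: plain pine offcut 60 x 90 x 40 mm without a groove, lying near the grooved block. Origin: centre of the underside.
- jar: Bystander: glass screw jar, 66 mm in diameter, 85 mm tall. Origin: centre of the underside.
- can: Bystander: steel can, 72 mm in diameter, 85 mm tall. Origin: centre of the underside.
- tape: Bystander: roll of grey tape, 100 mm in diameter, 24 mm tall. Origin: centre of the underside.
- mug: Bystander: white mug, 90 mm tall. Origin: centre of the underside.
- screws: Bystander: bare metal tray with three compartments, 100 x 140 x 40 mm. Origin: centre of the underside.
Things that resemble listed ones, but are neither listed nor needed, are in the scene too. What is shaped like the block but orange or red is not meant.

How it is judged:
On the way, in this order (a step that is already met when the one before it is completed fails the run):
1. the block stands upright on the bed between the jaws, groove from jaw to jaw, let go (z of block in the frame of bed between -0.004 and 0.005 m and y of block in the frame of bed between -0.03 and 0.03 m and x of block in the frame of bed between -0.03 and 0.09 m and angle between block's own z axis and vertical below 0.1 rad and angle between the x axis of block and the x axis of bench, either way round below 0.2 rad and contact force between the fingers and block below 0.5 N), for 0.2 s.
2. the front jaw presses the block with more than 40 N (contact force between face and block above 40 N), for 0.2 s.
At the end, for the whole second after the job is handed in: The block stands upright (within 0.1 rad) and flat on the bed (within 5 mm), within 30 mm of the bed's middle line, its groove along the closing direction within 0.2 rad, held between the jaws with more than 20 N after having been wound to more than 40 N; block and crank are at rest and let go (z of block in the frame of bed between -0.004 and 0.005 m and y of block in the frame of bed between -0.03 and 0.03 m and x of block in the frame of bed between -0.03 and 0.09 m and angle between block's own z axis and vertical below 0.1 rad and angle between the x axis of block and the x axis of bench, either way round below 0.2 rad and contact force between face and block above 20 N and linear speed of block below 0.01 m/s and velocity of joint crank between -0.1 and 0.1 rad/s); the robot touches nothing.
It fails at once if the block is crushed (more than 150 N from the front jaw) (contact force between face and block above 150 N).
It fails at once if a bystander is moved by more than 30 mm (distance of any of offcut, jar, can, tape, mug, screws from where it was at the start of the episode above 0.03 m).
It also fails if it takes over 72 s, if anything falls off the work surface, if the arm or the gripper's body presses on something with over 40 N, if the wrist force passes 120 N, or if a joint passes its speed limit or range.

## Working session

There is one attempt and no reset: what is moved stays moved. The work goes in short steps, each a Python script; the robot and the scene stay as the last script left them, time stands still between calls to the robot, and variables do not carry over. Pictures are saved under pics/ and viewed, about 8 in all and at most 12, crops included, and the job is handed in when it is done.

```bash
mkdir -p pics; ls; cat > h.py <<'E'
import numpy as np, cv2
from workcell import bot
def cam(n,save=None):
    c=bot.read_camera(n); c['R']=np.array(c['R']);c['t']=np.array(c['t'])
    if save: cv2.imwrite('pics/'+save+'.png',c['pixels']); np.save('pics/'+save+'.npy',c,allow_pickle=True)
    return c
def load(s): return np.load('pics/'+s+'.npy',allow_pickle=True).item()
def ray(c,u,v):
    x=(u-c['cx'])/c['fx'];y=(v-c['cy'])/c['fy'];rd=np.hypot(x,y);r=rd
    for _ in range(30): r=rd/(1+c['k1']*r*r)
    s=r/rd if rd>0 else 1
    return -c['R'].T@c['t'], c['R'].T@np.array([x*s,y*s,1])
def onz(c,u,v,z):
    o,d=ray(c,u,v); return o+d*(z-o[2])/d[2]
def proj(c,X):
    p=c['R']@np.array(X,float)+c['t'];x,y=p[:2]/p[2];f=1+c['k1']*(x*x+y*y)
    return np.array([c['fx']*x*f+c['cx'],c['fy']*y*f+c['cy']])
E
python3 - <<'E'
from h import *
for n in('top','side','wrist'):
    c=cam(n,n+'0');o,d=ray(c,320,240);print(n,o.round(3),d.round(3),c['fx'],c['k1'])
print(bot.current_tool_rot(),bot.current_clock())
E
```

```text
pics
top [0.43  0.009 1.414] [ 0.094 -0.002 -0.996] 519.4370836206369 0.036833707799413785
side [0.023 0.814 0.849] [ 0.437 -0.657 -0.614] 433.7665885539873 -0.10008506458867819
wrist [ 0.289 -0.503  0.385] [-0.243 -0.102 -0.965] 372.42436536574166 -0.0630442199026419
[-2.60789498e+00  1.74987480e+00  1.55076991e-03] 0.15
```

View pics/top0.png

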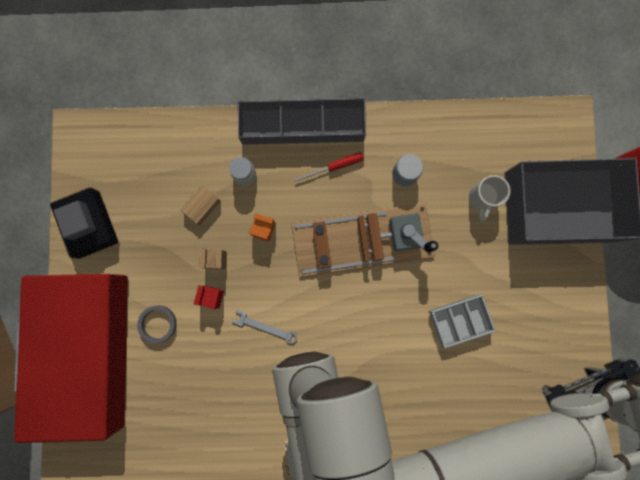

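View pics/side0.png

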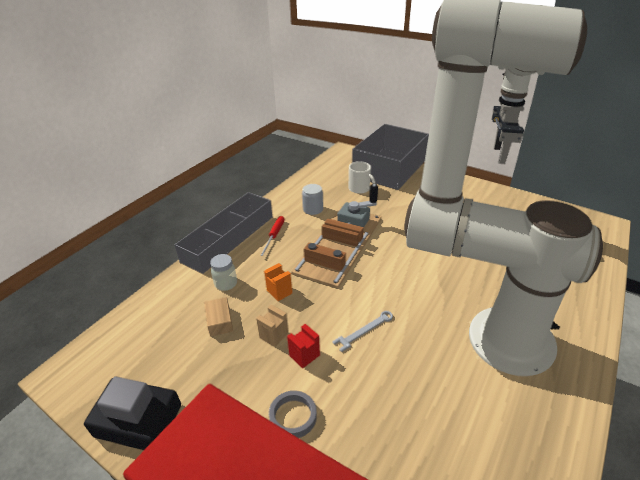

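Candidates for the block, as top/side pixels:
- The pine piece at (215,258)/(272,325) shows a notch.
- The plain pine offcut is at (200,204)/(218,317).
- The orange look-alike is at (262,227)/(278,282).
- The red look-alike is at (209,297)/(304,346).

By the description it is the notched pine piece. I'll check that in a close crop, along with the bench.

```bash
python3 - <<'E'
from h import *
t=load('top0')['pixels'];s=load('side0')['pixels']
f=lambda i,x,y,w,h,k:cv2.resize(i[y:y+h,x:x+w],None,fx=k,fy=k,interpolation=cv2.INTER_CUBIC)
a=f(t,180,220,80,60,5); b=f(s,240,290,80,60,5); c=f(t,285,200,160,60,5)
cv2.imwrite('pics/crop1.png',np.vstack([np.hstack([a,b]),c]))
E
```

```text
(no output)
```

View pics/crop1.png

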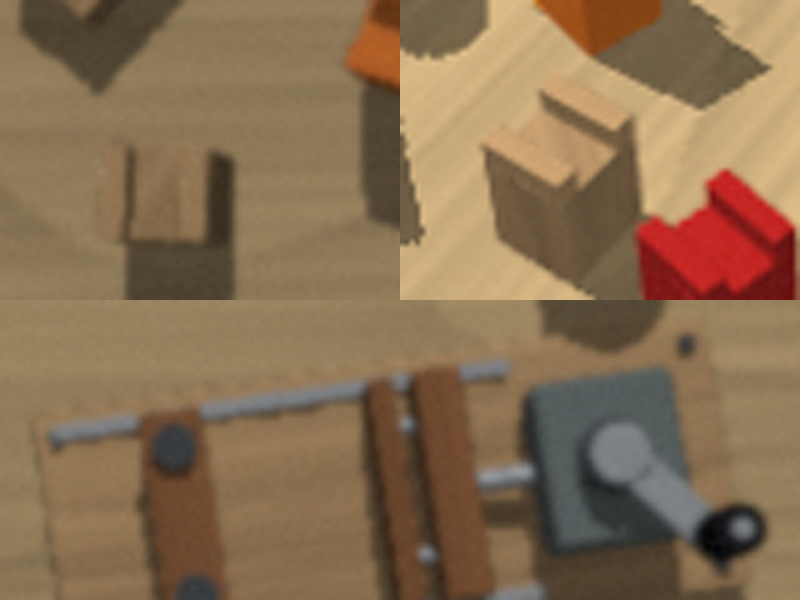

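The crop confirms it: the pine piece at top (211,258) has the groove, running roughly along image-vertical (world x). I'll compute rough positions, then look from close by with the wrist camera.

```bash
python3 - <<'E'
from h import *
c=load('top0')
def P(u,v,z,y0=200,x0=285): return onz(c,x0+u/5,y0+v/5,z).round(4)
print('blk top', onz(c,180+155/5,220+194/5,.072).round(4))
print('corners',P(35,120,.012),P(705,18,.012),'rail',P(55,135,.02),P(505,70,.02))
print('hub',P(620,155,.085),'grip',P(738,227,.141))
R=np.array(bot.current_tool_rot());print(cv2.Rodrigues(R)[0].round(3))
w=load('wrist0');o,_=ray(w,320,240);T=cv2.Rodrigues(R)[0]
print('cam in tool',T.T@(o-bot.current_ee_pos()), 'R',(w['R']@T).round(2), proj(w,[.218,-.532,.215]))
from scipy.spatial.transform import Rotation as Ro
def rot(th): return Ro.from_matrix(np.array([[np.cos(th),np.sin(th),0],[np.sin(th),-np.cos(th),0],[0,0,-1]])).as_rotvec()
for p,th in (((.42,.26,.28),np.pi/2),((.42,.26,.28),-np.pi/2),((.42,-.1,.3),.14),((.42,-.1,.3),.14+np.pi),((.45,0.02,.3),.14),((.45,0.02,.3),.14-np.pi)):
    q=bot.inverse_kinematics(p,rot(th));print(p,th,None if q is None else np.round(q,2))
E
```

```text
blk top [0.5144 0.2906 0.072 ]
corners [0.6081 0.0821 0.012 ] [ 0.6554 -0.2827  0.012 ] rail [0.5987 0.071  0.02  ] [ 0.6284 -0.1727  0.02  ]
hub [ 0.5738 -0.2214  0.085 ] grip [ 0.531  -0.2675  0.141 ]
[[ 0.379 -0.925 -0.   ]
 [-0.925 -0.379  0.001]
 [-0.001 -0.    -1.   ]]
cam in tool [ 0.00047323 -0.07666868 -0.1710323 ] R [[ 1.   -0.    0.  ]
 [ 0.    0.96 -0.27]
 [-0.    0.27  0.96]] [318.46777344 299.00494425]
(0.42, 0.26, 0.28) 1.5707963267948966 [ 0.31 -0.09  1.73 -0.    1.51 -1.26]
(0.42, 0.26, 0.28) -1.5707963267948966 [ 0.31 -0.09  1.73 -0.    1.51  1.88]
(0.42, -0.1, 0.3) 0.14 [-0.52 -0.27  1.84 -0.    1.57 -0.66]
(0.42, -0.1, 0.3) 3.2815926535897932 [-0.52 -0.27  1.84 -0.    1.57  2.49]
(0.45, 0.02, 0.3) 0.14 [-0.23 -0.22  1.8  -0.    1.56 -0.37]
(0.45, 0.02, 0.3) -3.001592653589793 [-0.23 -0.22  1.8  -0.    1.56  2.78]
```

```bash
cat >> h.py <<'E'
from scipy.spatial.transform import Rotation as Ro
def rot(th): return Ro.from_matrix(np.array([[np.cos(th),np.sin(th),0],[np.sin(th),-np.cos(th),0],[0,0,-1]])).as_rotvec()
E
python3 - <<'E'
from h import *
bot.goto((.571,-.198,.38),rot(.126)); cam('wrist','wb')
bot.goto((.55,.29,.28),rot(np.pi/2)); cam('wrist','wk')
print(bot.current_clock())
a=load('wb')['pixels'];b=load('wk')['pixels']
cv2.imwrite('pics/wb_wk.png',np.hstack([a[:400,100:500],b[:400,120:520]]))
E
```

```text
3.9167
```

View pics/wb_wk.png

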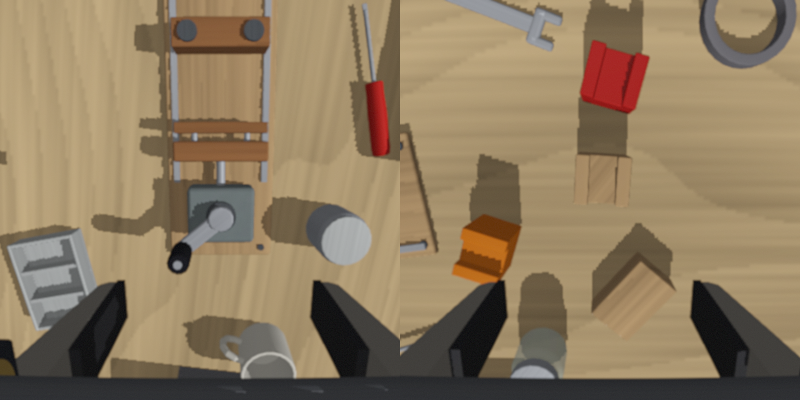

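Left part (wrist over bench): hub at (221,217), grip cap at (177,266), face row about 122, rear jaw face about row 50, rails vertical. Right part: grooved block at (603,179), groove vertical. I'll zoom in for corners.

```bash
python3 - <<'E'
from h import *
a=load('wb')['pixels'];b=load('wk')['pixels']
f=lambda i,x,y,w,h,k:cv2.resize(i[y:y+h,x:x+w],None,fx=k,fy=k,interpolation=cv2.INTER_CUBIC)
l=f(b,285,140,80,80,5)
r=np.vstack([f(a,250,170,130,110,3)]);r=cv2.copyMakeBorder(r,0,400-330,0,10,cv2.BORDER_CONSTANT)
cv2.imwrite('pics/crop2.png',np.hstack([l,r]))
E
```

```text
(no output)
```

View pics/crop2.png

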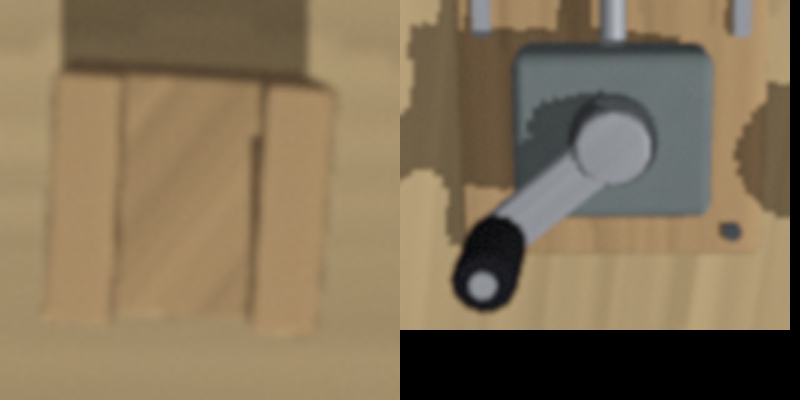

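```bash
python3 - <<'E'
from h import *
k=load('wk');b=load('wb')
C=np.array([onz(k,285+u/5,140+v/5,.075)[:2] for u,v in((60,75),(332,92),(315,332),(45,318))]);print(C.round(4),C.mean(0))
n=np.linalg.norm
print('sides',[round(n(C[i]-C[(i+1)%4]),4) for i in range(4)])
e=(C[0]-C[3]+C[1]-C[2]);print('x-edge yaw',np.degrees(np.arctan2(e[1],e[0])));e=(C[0]-C[1]+C[3]-C[2]);print('y-edge',np.degrees(np.arctan2(e[1],e[0]))-90)
w=lambda u,v,z:onz(b,250+(u-400)/3,170+v/3,z)[:2]
g=w(483,284,.141);print('grip',g)
for z in(.08,.09,.1):h=w(614,146,z);print(z,h.round(4),n(g-h).round(4))
print('housing',np.mean([w(514,45,.06),w(712,45,.06),w(712,216,.06),w(514,216,.06)],0))
v=lambda u,r,z:onz(b,100+u,r,z)[:2]
for p in((173,10,174,175),(266,10,265,175)):
    A=v(p[0],p[1],.02);B=v(p[2],p[3],.02);d=A-B;print('rail yaw',np.degrees(np.arctan2(d[1],d[0])),B)
h=w(614,146,.09);u=np.array([-.126,.992])
for nm,uu,r,z in(('face58',221,122,.058),('rearlo',221,52,.012),('rear58',221,47,.058),('frontback',221,133,.058)):print(nm,((v(uu,r,z)-h)@u).round(4))
E
```

```text
[[0.4899 0.2675]
 [0.4933 0.3213]
 [0.5414 0.3188]
 [0.5385 0.2636]] [0.51577452 0.29277855]
sides [np.float64(0.0539), np.float64(0.0482), np.float64(0.0553), np.float64(0.0487)]
x-edge yaw 176.24721433024519
y-edge -183.33710416740794
grip [ 0.53133503 -0.26948431]
0.08 [ 0.5768 -0.2219] 0.0659
0.09 [ 0.5765 -0.2198] 0.0672
0.1 [ 0.5762 -0.2177] 0.0685
housing [ 0.57626838 -0.21984704]
rail yaw 95.98151528853008 [ 0.50459964 -0.18025349]
rail yaw 98.33150331111084 [ 0.63204709 -0.16430713]
face58 0.1183
rearlo 0.2105
rear58 0.2066
frontback 0.1048
```

```bash
cat > place.py <<'E'
from h import *
p=np.array([.5153,.2925]);th=np.radians(86.4)
bot.goto((*p,.16),rot(th)); bot.line_to((*p,.040),max_speed=.12)
print('pre',np.round(bot.current_contact_force(),1))
bot.set_gripper(0.3,25); print('open',bot.current_opening(),np.round(bot.current_contact_force(),1),bot.current_ee_pos())
bot.line_to((*p,.20),max_speed=.15); print('open',bot.current_opening(),np.round(bot.current_contact_force(),1))
a=np.radians(97.1);u=np.array([np.cos(a),np.sin(a)]);bed=np.array([.5765,-.2205])+.163*u
bot.goto((*bed,.20),rot(a-np.pi/2)); f0=np.array(bot.current_contact_force())
cam('wrist','held')
bot.line_to((*bed,.056),max_speed=.1)
z=.056
while z>.047:
    z-=.001; bot.line_to((*bed,z),max_speed=.02); f=np.array(bot.current_contact_force())-f0
    if f[2]>4: break
print('z',z,f.round(1),bot.current_ee_pos(),bot.current_clock()); cam('wrist','down')
cv2.imwrite('pics/hd.png',np.hstack([load('held')['pixels'][:,120:520],load('down')['pixels'][:,120:520]]))
E
python3 place.py
```

```text
pre [-0.9  0.5  0.4]
open 0.6071581399970502 [0.3 0.7 1.7] [0.5153432  0.29254493 0.04008435]
open 0.6102562146211123 [ 0.2 -0.1 -1.5]
z 0.051 [-3.4  0.7  7.2] [ 0.55654754 -0.05882471  0.05206938] 11.7
```

View pics/hd.png

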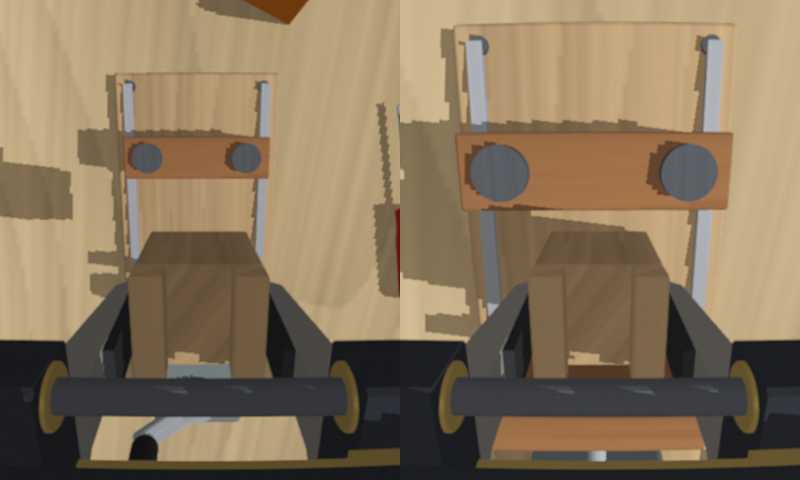

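Block stands on the bed (contact at TCP z 0.052, as expected) with the groove jaw to jaw. I'll release it and look again.

```bash
python3 - <<'E'
from h import *
a=np.radians(97.1)
bot.set_gripper(0.85); 
x=np.array(bot.current_ee_pos()); bot.line_to((x[0],x[1],.20),max_speed=.15)
bot.hold(.1)
bot.goto((.571,-.198,.38),rot(a-np.pi/2)); cam('wrist','rel'); print(bot.current_clock(),bot.current_contact_force())
i=load('rel')['pixels']
cv2.imwrite('pics/rel_c.png',cv2.resize(i[20:290,230:400],None,fx=2.2,fy=2.2,interpolation=cv2.INTER_CUBIC))
E
```

```text
14.4583 [ 0.46725373  0.51848155 -0.30867191]
```

View pics/rel_c.png

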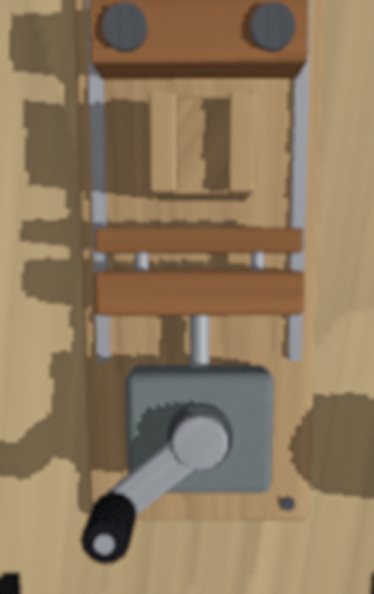

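The block stands upright and free between the jaws: top spans rows 93–193, face at row 228, and it's square to the rails. Next I take the grip and wind a short test arc.

```bash
cat > wind.py <<'E'
from h import *
import json
Z=.093; A=np.array([.5764,-.2202]); TH=np.radians(7.1)
def xy(phi,r): return A+r*np.array([np.cos(phi),np.sin(phi)])
def step(phi,r,f0,dphi,v=.1):
    phi-=dphi; p=xy(phi,r); bot.line_to((*p,Z),max_speed=v)
    e=np.array(bot.current_ee_pos()); f=np.array(bot.current_contact_force())-f0
    rad=np.array([np.cos(phi),np.sin(phi)]);tan=np.array([-np.sin(phi),np.cos(phi)]) # tan = push back
    return phi,f[:2]@tan,f[:2]@rad,f[2],e[:2]-p
E
python3 - <<'E'
from wind import *
g=load('rel'); G=onz(g,230+104/2.2,20+543/2.2,.141)[:2]
d=G-A;phi=np.arctan2(d[1],d[0]);r=np.linalg.norm(d);print(G,np.degrees(phi),r)
p=(G+xy(phi,.065))/2
bot.goto((*p,.23),rot(TH)); bot.line_to((*p,Z),max_speed=.12)
f0=np.array(bot.current_contact_force()); bot.set_gripper(.1,15); print(bot.current_opening()*92,f0.round(1),np.round(bot.current_contact_force()-f0,1))
r=.065
phi0=phi
for k in range(4):
    phi,ft,fr,fz,e=step(phi,r,f0,.2); print(round(phi0-phi,2),round(ft,1),round(fr,1),round(fz,1),(e*1e3).round(1))
json.dump([phi0,phi,r,list(f0)],open('st.json','w'));print(bot.current_clock())
E
```

```text
[ 0.53112791 -0.26957178] -132.51966783486785 0.06698608098222959
26.67902326951953 [0.2 0.4 0.1] [-3.8 -0.3  2.5]
0.2 0.9 6.2 0.3 [-0.7 -1.2]
0.4 2.3 6.1 1.1 [-0.8 -0.9]
0.6 1.4 5.4 0.1 [-0.8 -0.6]
0.8 1.9 4.3 2.0 [-0.7 -0.3]
18.425
```

Turning freely, with small forces. Continuing to about 4.6 rad, before contact is expected.

```bash
cat > go.py <<'E'
from wind import *
import sys
end,dp,v,stop=map(float,sys.argv[1:5])
phi0,phi,r,f0=json.load(open('st.json'));f0=np.array(f0);r=.0657
while phi0-phi<end-1e-6:
    phi,ft,fr,fz,e=step(phi,r,f0,dp,v); bot.hold(.05)if 0 else None
    print(round(phi0-phi,2),round(ft,1),round(fr,1),round(fz,1),(e*1e3).round(1))
    if ft>stop: break
json.dump([phi0,phi,r,list(f0)],open('st.json','w'));print(bot.current_clock(),bot.current_opening()*92)
E
python3 go.py 4.6 .25 .12 12; python3 - <<'E'
from h import *
cam('side','s1'); cam('top','t1'); a=load('s1')['pixels'][180:300,270:390];b=load('t1')['pixels'][195:285,280:400]
cv2.imwrite('pics/w1.png',np.hstack([cv2.resize(a,(400,400),interpolation=2),cv2.resize(b,(400,300),interpolation=2)[:400] if 0 else cv2.copyMakeBorder(cv2.resize(b,(400,300),interpolation=2),0,100,0,0,0)]))
E
```

```text
1.05 0.6 0.5 -1.2 [0.3 0.2]
1.3 -0.3 -2.5 -2.7 [0.7 0.2]
1.55 0.2 -5.0 -5.3 [ 0.8 -0.4]
1.8 -0.1 -6.6 -4.5 [ 0.8 -0.9]
2.05 0.2 -7.3 -5.3 [ 0.6 -1.4]
2.3 -0.4 -7.6 -3.5 [ 0.1 -1.7]
2.55 -0.5 -7.6 -1.7 [-0.3 -1.9]
2.8 0.4 -7.0 -0.4 [-0.8 -1.8]
3.05 -0.2 -7.3 1.3 [-1.2 -1.6]
3.3 -0.7 -6.8 1.5 [-1.5 -1.2]
3.55 -0.6 -6.8 1.1 [-1.6 -0.8]
3.8 -0.3 -6.2 2.3 [-1.6 -0.2]
4.05 -0.1 -5.7 3.8 [-1.3  0.3]
4.3 -0.6 -5.3 2.5 [-0.8  0.5]
4.55 -0.2 -4.4 2.4 [-0.3  0.5]
4.8 0.1 -2.4 1.3 [-0.   0.3]
22.9583 26.42315481181117
```

View pics/w1.png

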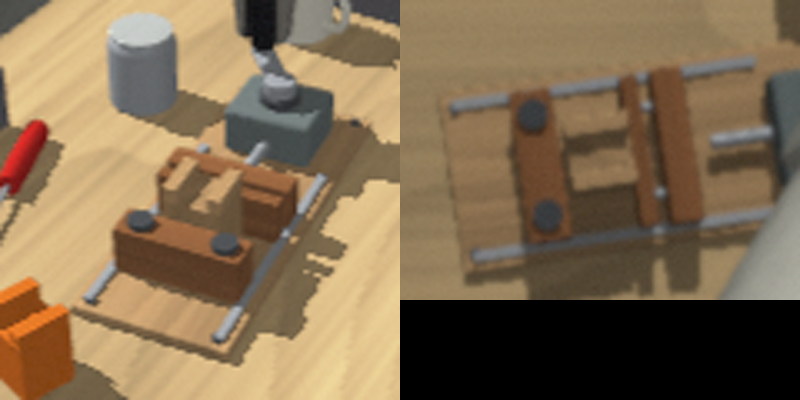

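The block is pushed to within a few mm of the rear jaw. Now finer steps, watching for the rise in force.

```bash
python3 go.py 5.8 .1 .06 4.0
```

```text
4.9 3.8 -2.1 0.8 [0.5 0.5]
5.0 3.1 -1.1 -0.1 [0.4 0.2]
5.1 3.3 -1.2 -0.9 [ 0.3 -0.1]
5.2 3.5 -1.2 -2.3 [ 0.2 -0.2]
5.3 3.4 0.6 -1.3 [ 0.1 -0.4]
5.4 3.8 1.2 -3.0 [ 0.  -0.5]
5.5 2.8 1.8 -3.5 [-0.1 -0.5]
5.6 3.5 1.7 -4.0 [ 0.  -0.6]
5.7 4.7 2.8 -5.1 [ 0.2 -0.7]
25.3833 26.290927434970243
```

```bash
python3 go.py 6.3 .1 .06 8.0
```

```text
5.8 5.2 2.7 -4.7 [ 0.4 -0.8]
5.9 7.4 1.6 -5.8 [ 0.5 -1. ]
6.0 8.0 2.3 -7.8 [ 0.7 -1.2]
26.1583 26.340749135264257
```

```bash
python3 go.py 6.2 .1 .06 10.5; python3 go.py 6.25 .05 .05 10.5; python3 - <<'E'
from h import *
bot.hold(.3);print(bot.current_contact_force(),bot.current_clock())
E
```

```text
6.1 9.2 1.4 -7.4 [ 0.8 -1.4]
6.2 10.1 -0.5 -8.1 [ 1.  -1.7]
26.675 26.431186788492916
6.25 11.3 1.3 -9.0 [ 1.2 -2. ]
26.925 26.090784514905796
[ 8.5998998  -7.25368991 -9.09627924] 27.225
```

Paused reading is 11.3 N against 3.4 N free, so the clamp is about 65–75 N. Letting go and checking.

```bash
python3 - <<'E'
from h import *
bot.set_gripper(.75); x=np.array(bot.current_ee_pos()); print(np.round(bot.current_contact_force(),1))
bot.line_to((x[0],x[1],.24),max_speed=.12)
bot.goto((.571,-.198,.38),rot(np.radians(7.1))); bot.hold(.5); cam('wrist','end'); cam('side','ends')
print(np.round(bot.current_contact_force(),1),bot.current_clock())
i=load('end')['pixels'];s=load('ends')['pixels']
cv2.imwrite('pics/end_c.png',np.hstack([cv2.resize(i[10:290,220:420],(400,560),interpolation=2),cv2.resize(s[130:330,240:380],(392,560),interpolation=2)]))
E
```

```text
[ 0.2 -0.9  0.7]
[ 0.3 -0.3 -0.4] 30.65
```

View pics/end_c.png

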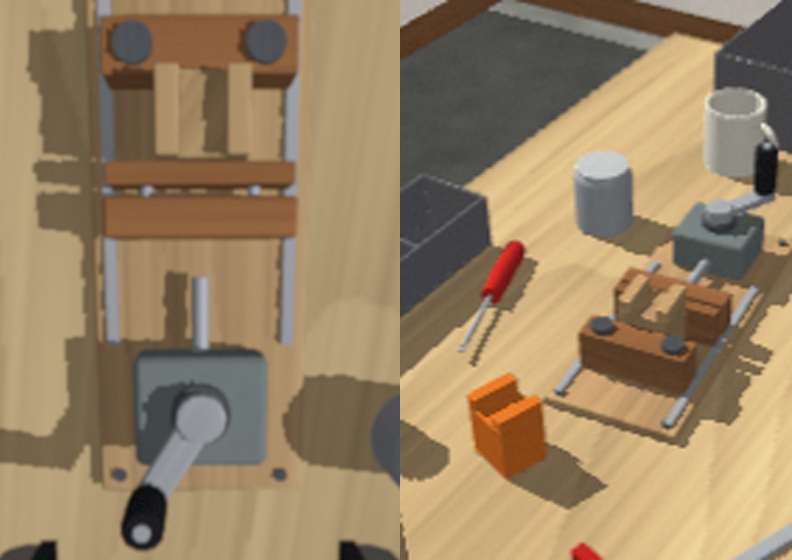

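```bash
python3 - <<'E'
from wind import *
g=load('end');G=onz(g,220+142/2,10+533/2,.141)[:2]-A
p=np.arctan2(G[1],G[0]);phi0=json.load(open('st.json'))[0]
print(np.degrees(p),'turned',2*np.pi-(p-phi0),np.linalg.norm(G))
u=np.array([np.cos(np.radians(97.1)),np.sin(np.radians(97.1))])
for n,k,x0,y0,s,rows in(('rel','rel',230,20,2.2,(228,251,272)),('end','end',220,10,2.,(162,186,197))):
    c=load(k);print(n,[round(float((onz(c,320,y0+r/s,z)[:2]-A)@u),4) for r,z in zip(rows,(.058,.058,.066))])
E
```

```text
-114.28468101069149 turned 5.964924748039924 0.06729381574522554
rel [0.119, 0.1061, 0.0944]
end [0.1566, 0.1424, 0.1351]
```

```bash
python3 -c "
from h import *
bot.job_done();print(bot.current_clock())"
```

```text
the job is handed in; nothing more can be done
the job is handed in; nothing more can be done
```

The grooved pine block is clamped on the bed between the jaws, its groove running jaw to jaw, and the job is handed in. The last clock reading before that was 30.65 s, out of 72 s allowed.

- **Placing:** I stood the block on the bed, let go, and saw in the close view that it was upright and square to the rails.
- **Winding:** I turned the crank about 6.25 rad clockwise. The push back at each pause rose from about 3.4 N running free to 11.3 N. That is only readable when the hand stops; it works out to roughly 13–14 N while turning, a little over the 12 N asked for, and about 70 N of clamping.
- **After letting go:** the crank eased back about 0.25 rad. The remaining clamping force disagrees between my two checks: about 45 N from the crank angle and about 65 N from the spring gap in the picture. Both are well above the 20 N needed and below the 150 N that crushes the wood.
- **Last pictures:** the block is upright between both jaws, the robot is clear of everything, and the can, mug and look-alike blocks that show in them look undisturbed. I did not measure whether any bystander had moved, and the final crops leave out the offcut, jar, tape and screw tray.

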